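# Knock a formed cover out of its die and slide it onto the outfeed tray

## Task

The formed aluminium cover is still clamped in the open die: turn both clamp handles clockwise to their end stops so that the straps are clear of it, then press the knock-out lever all the way down so that the cover rises out of the cavity. Slide it across the die face, without picking it up, onto the flat outfeed tray (not the scrap bin) until it lies wholly on the tray, square between the rails and over neither open end. Leave the clamps open and the lever down, and do not disturb the tools lying around.

Things in the scene. Friction and masses are not known exactly. Their poses are not given: they have to be found in the camera images.
- die: Open forming die, dark steel block 180 (x) by 150 (y) by 60 mm high, fixed. Origin: centre of its underside; x points away from the robot at yaw 0. Top face 60 mm above the origin. Central cavity 93 by 113 mm, 28 mm deep, its floor a brass knock-out pad. The knock-out lever is on the front (-x) face, two swing clamps are on the top face.
- cover: The formed part: aluminium cover, closed top with five dark vent slots, 90 mm (x) by 110 mm (y) by 28 mm high, about 0.25 kg. Origin: centre of its underside. Starts in the die cavity, top flush with the die face, same yaw as the die. With the lever fully down its underside is 2 mm above the die face.
- tray: Outfeed tray, fixed, on the die's +y or -y side (scrap bin on the other), same yaw. Origin: centre of its underside, 155 mm along y from the die's centre. Black floor 122 mm (x) by 150 mm (y), 55 mm above the origin, 5 mm below the die face, 5 mm gap to the die. Aluminium rails 6 mm thick, 12 mm high along both x edges, 110 mm clear between. Both y ends open, no stop.
- scrap_bin: Blue open scrap bin with metal offcuts, fixed, 122 mm (x) by 150 mm (y), 45 mm high, on the other side of the die from the tray. Origin: centre of its underside.
- clamp_near (a joint): Clamp on the robot's side of the die, rad. 0: its strap points straight in over the cover; grows as it turns clockwise seen from above; 1.45 is the end stop (strap along the die's edge, clear of the cover). It stays where it is left (friction).
- clamp_near_grip (a point): Centre of the near clamp's black handle bar, on its turning axis, 67 mm from the die's centre towards -x, 22 mm above the die face. Bar 50 mm long, 12 wide, 20 high (12 to 32 mm above the die face). The point's x axis runs along the bar and the steel strap below it: 18 mm wide, 2 to 10 mm above the die face, reaching 41 mm from the axis.
- clamp_far (a joint): Clamp on the far side of the die, rad. 0: its strap points in over the cover (towards the robot); grows clockwise seen from above; 1.45 is the end stop. It stays where it is left.
- clamp_far_grip (a point): Centre of the far clamp's handle bar, 67 mm from the die's centre towards +x; otherwise the same as the near clamp, its x axis along the bar and strap.
- lever (a joint): Knock-out lever, rad. 0: arm raised, cover down; 0.55: fully pressed down, at its stop, cover raised 30 mm. About 4 to 7 N on the pad; it stays where it is left.
- lever_pad (a point): Middle of the top of the lever's black pad (30 by 42 mm). The arm lies along y in front of the die, 118 mm from the die's centre towards -x; its pivot is at -50 mm in the die's y, 55 mm above the bench; the pad's middle is 105 mm from the pivot towards +y and comes down about 58 mm as it is pressed.
- multimeter: Yellow multimeter lying on the bench, 150 by 80 by 35 mm, loose. Origin: centre of its underside.
- iron_stand: Soldering iron stand, black foot 100 by 70 mm, 122 mm high, loose. Origin: centre of its underside.
- spool: Solder spool standing on its flange, 64 mm diameter, 46 mm high, loose. Origin: centre of its underside.
- screwdriver: Screwdriver lying on the bench, 180 mm long, loose. Origin: under its middle.
There are look-alikes about, which are no part of the job. What is meant by the cover is not blue or turquoise, and is the larger of those in its own colour.

How it is judged:
By the outcome, as a careful person would: the job done as asked, in the order asked, and still so for the second after the job is handed in, with the robot touching nothing.
It also fails if it takes over 67 s, if anything falls off the work surface, if the arm or the gripper's body presses on something with over 40 N, if the wrist force passes 120 N, or if a joint passes its speed limit or range.

## Robot

A 7-joint arm with a two-finger parallel gripper is mounted at the origin on the work surface. World frame = base frame: x ahead of the robot, y to its left, z up, the work surface at z = 0. Lengths are in m, angles in rad, forces in N, time in s.
With the tool pointing down it reaches from about 0.4 to 0.85 m from the base axis. Payload 10.4 kg.
Tool frame: the origin (TCP) lies midway between the tips of the shut fingers; the grasp point (between the pads) lies r.grip_point_offset behind it (r.grip_point_offset is the distance from the TCP to the grasp point, in m); z points along the fingers, y is the line along which they close (so a half turn about z gives the same grasp; the last joint's range is limited). The gripper opens to 87 mm and grips with 3 to 60 N. Pads are 19 mm wide; open, the fingers measure 117 mm over their backs; the gripper's body (75 mm by 190 mm) begins 51 mm behind the grasp point.
Start: joints at [-1.291, 0.332, -0.065, 1.46, 0.022, 1.35, -0.088], TCP at [0.186, 0.597, 0.223] pointing down, gripper open.
Joint ranges: [-2.6, 2.6], [-0.5, 2.12], [-1.47, 1.34], [0.16, 2.42], [-1.27, 4.41], [0.06, 2.06], [-2.6, 2.6]. Speed limits (rad/s): [2.22, 2.22, 2.79, 2.79, 3.14, 3.14, 3.14].

## Interface

Orientations are given as a unit quaternion [x, y, z, w].
In Python, from bench import r gives the robot as it stands.
- The arm moves only by the tool play_rows, never from a script. Its arguments are lists of equal length, an entry for each row: "claw": the closure, from 0 (fully open) to 1 (shut); "delta_pos": the shift along the tool's x, y, z scaled (see below), a list of three; "delta_rot": the turn, a rotation vector about the tool's x, y, z scaled (see below), a list of three. A call has 1 to 8 rows; each row shifts and turns the commanded pose from where the row before left it, along the tool's axes as they then stand; what a row does not reach is not made up. The controller multiplies each number of a shift by 200 mm and each number of a turn by pi rad. A row lasts 1/10 s, in which the tool goes at most 50 mm and 8.59 degrees, less where a joint would pass 70% of its speed; a pose out of reach is approached as far as the arm can. A call with a number of a shift or a turn outside -1 to 1 is refused whole. A call with a gripper value outside its range is refused whole. The fingers move at their own pace and stop on an object; "squeeze" is the grip in N (left out, the last holds). Time passes only in rows, so rows that do not move let the fingers close. It gives the time, the measured TCP pose, the force, the opening and the grip force at its end, in the units of the state.
- r.read_state(): the state, without advancing time (a new reading comes with each control period).
- r.camera(name): name is "scene" or "side" or "wrist"; returns a dict with "pixels" (420x560x3 uint8, red, green, blue), "camera_matrix" (3x3 intrinsics, pixels), "D" ([k1, k2, p1, p2, k3] as OpenCV has them; the pictures are not rectified), "cam_to_world" (4x4, takes a point from camera to world coordinates); the wrist camera has in their place "hand_eye" (4x4, takes a point from camera to tool coordinates, whose origin is the TCP and whose axes are the flange's). Camera axes: x right, y up, looking along -z (the intrinsics and any distortion apply to the point x, -y, -z); pixel columns grow to the right and rows downward; lengths in m; the calibration is good to about 2 mm. A picture is of the moment at which its call begins: read the wrist's pose just before it. There is no depth.
- r.close_job(): hands the job in; it is judged then, once.
The state is a dict: "time": time; "joint_positions": joint angles; "joint_vel": joint speeds; "joint_torque": joint torques, N m; "ee_pos": TCP position; "eef_rot": TCP orientation; "ft_force": force on the tool from outside, world axes, zero at the start; "torque": the same for the moment, N m; "width": finger opening in m; "grip_force": force on a finger pad.
Only numpy, scipy, OpenCV 4.12 (cv2) and the standard library are available. Lean on these libraries where they do the work, as an engineer would, in place of code of your own. Each camera call takes 0.05 s, during which the arm holds its last target. There are 200 camera calls.

## Working session

There is one attempt and no reset: what is moved stays moved. The work goes in short steps, Python scripts to look and compute and a tool call to move; the robot and the scene stay as the last step left them, time stands still between calls to the robot, and variables do not carry over. Pictures are saved under pics/ and viewed, at most 10 in all, crops included, and the job is handed in when it is done.

Besides the shell and the picture viewer there is one more tool, called after "Emit:" by a JSON object that holds its "name" and its "arguments", one argument or row to a line. play_rows: Moves the arm, as the interface text tells. Shifts and turns lie within -1 to 1; 1 stands for 200 mm of shift or pi rad of turn. Its arguments: {"type":"object","properties":{"claw":{"type":"array"},"delta_pos":{"type":"array"},"delta_rot":{"type":"array"},"squeeze":{"type":"number"}},"required":["claw","delta_pos","delta_rot"]}

```bash
mkdir -p pics; python3 - <<'E'
from bench import r
import cv2,pickle
s=r.read_state(); print(s, r.grip_point_offset)
d={}
for n in("scene","side"):
    c=r.camera(n); d[n]=c; cv2.imwrite(f"pics/{n}0.png",cv2.resize(c["pixels"][:,:,::-1],(800,600),interpolation=cv2.INTER_CUBIC))
    print(n,c["cam_to_world"].round(3).tolist(),c["camera_matrix"].tolist(),c["D"])
pickle.dump(d,open("c0.pkl","wb"))
E
```

```text
{'time': 0.0, 'joint_positions': array([-1.29060507,  0.33286078, -0.06471151,  1.46092664,  0.02157912,
        1.34991313, -0.0884953 ]), 'joint_vel': array([ 0.00020831,  0.00106538, -0.00112959, -0.00169552,  0.00191438,
       -0.00020383,  0.00026886]), 'joint_torque': array([ 4.95400436e-04, -6.23265696e+01,  2.46794207e-02, -3.89908898e+01,
       -6.14433596e-02,  3.96660715e-02,  1.74225838e-04]), 'ee_pos': array([0.18624304, 0.59620063, 0.2217679 ]), 'eef_rot': array([ 1.50802253e-01,  9.88563696e-01, -7.01450850e-04, -8.58081279e-05]), 'ft_force': array([-0.71699192, -0.14826412, -0.67263549]), 'torque': array([ 0.02510834, -0.05725442,  0.05621535]), 'grip_force': 0.0, 'width': 0.08687262603951469} 0.0187
scene [[-0.256, -0.692, 0.675, 1.393], [0.967, -0.185, 0.177, 0.22], [0.002, 0.697, 0.717, 0.962], [0.0, 0.0, 0.0, 1.0]] [[391.8395224744506, 0.0, 275.8619072405672], [0.0, 391.8395224744506, 211.0855174246925], [0.0, 0.0, 1.0]] [-0.09628476  0.          0.          0.          0.        ]
side [[0.912, 0.244, -0.33, 0.12], [-0.411, 0.531, -0.741, -1.042], [-0.006, 0.812, 0.584, 0.926], [0.0, 0.0, 0.0, 1.0]] [[466.3396999417611, 0.0, 279.9734956649212], [0.0, 466.3396999417611, 199.33300081311512], [0.0, 0.0, 1.0]] [-0.10301313  0.          0.          0.          0.        ]
```

View pics/scene0.png

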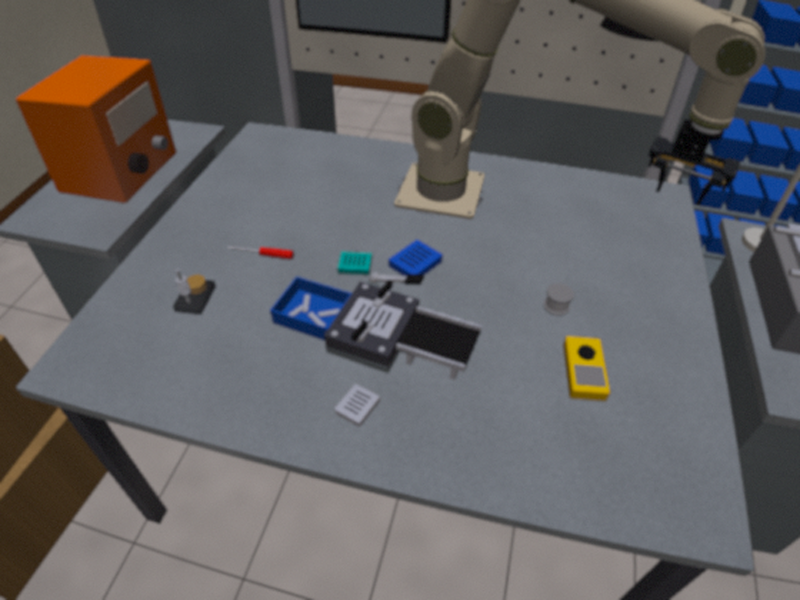

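View pics/side0.png

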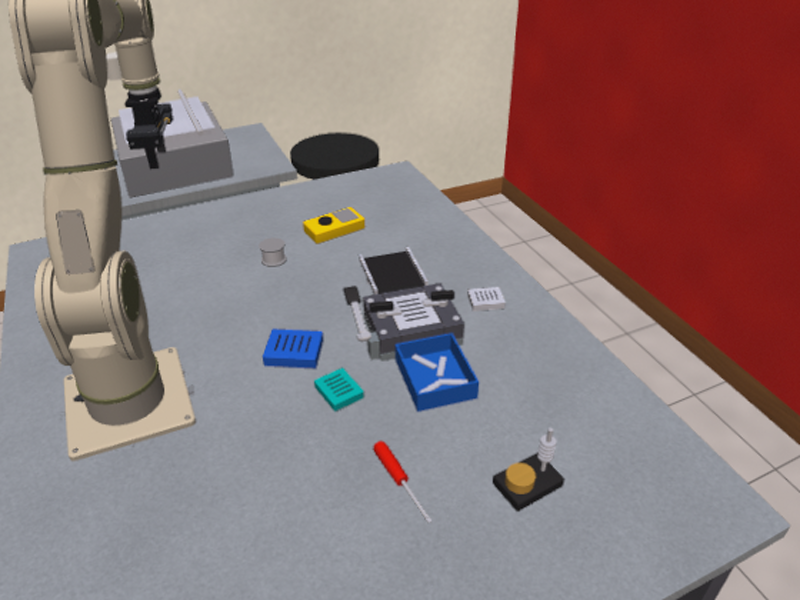

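The scene view shows the cover in the die at about (373,320). The other candidates are a blue cover (415,258), a turquoise one (355,262) and a small aluminium one (357,403). The one in the die fits: it is aluminium and the larger of the two in that colour. The tray is on the +y side at (440,335), and the scrap bin is at (310,308). I'll confirm in an enlarged crop.

```bash
python3 - <<'E'
import cv2,pickle
import numpy as np
d=pickle.load(open("c0.pkl","rb"))
# crops 120x... scale 
a=d["scene"]["pixels"][180:270,215:345,::-1]; b=d["side"]["pixels"][165:260,225:345,::-1]
A=cv2.resize(a,None,fx=6,fy=6,interpolation=cv2.INTER_CUBIC);B=cv2.resize(b,None,fx=6,fy=6,interpolation=cv2.INTER_CUBIC)
cv2.imwrite("pics/ca.png",A);cv2.imwrite("pics/cb.png",B);print(A.shape,B.shape)
E
```

```text
(540, 780, 3) (570, 720, 3)
```

View pics/ca.png

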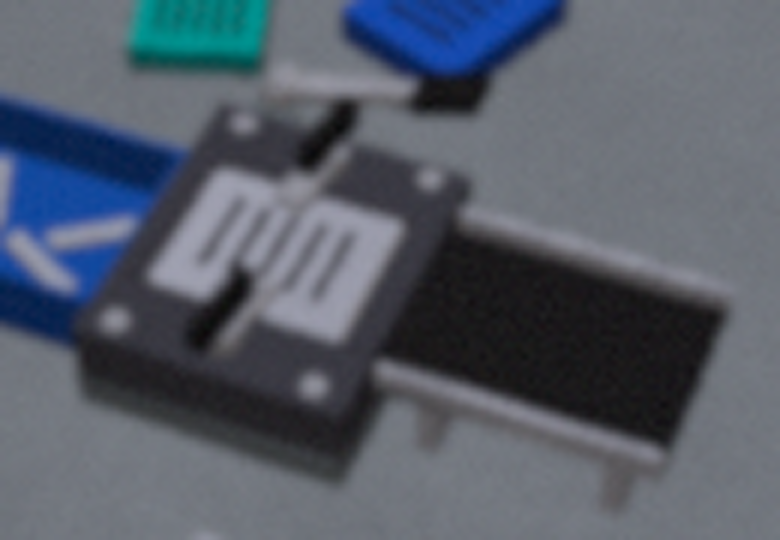

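View pics/cb.png

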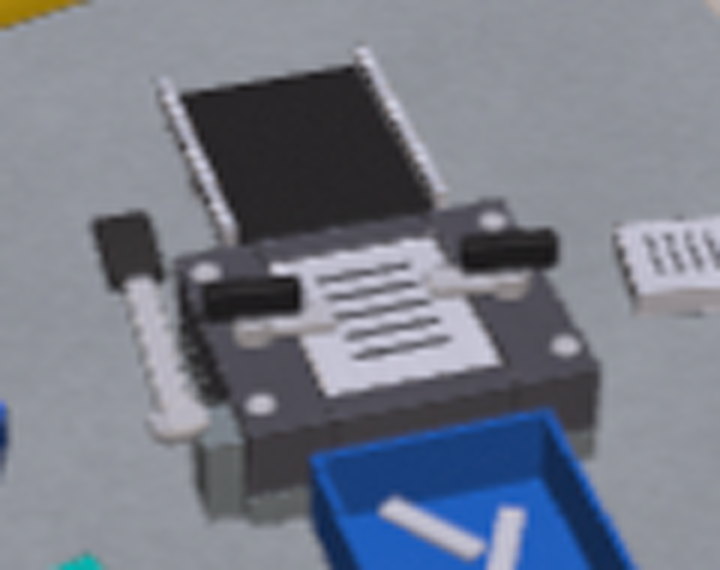

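```bash
cat > h.py <<'E'
import numpy as np,cv2
from scipy.optimize import least_squares
from scipy.spatial.transform import Rotation as R
def proj(c,P,T=None):
    T=c["cam_to_world"] if T is None else T
    M=np.diag([1,-1,-1,1])@np.linalg.inv(T)
    return cv2.projectPoints(np.asarray(P,float).reshape(-1,1,3),cv2.Rodrigues(M[:3,:3])[0],M[:3,3],c["camera_matrix"],np.asarray(c["D"]))[0].reshape(-1,2)
def d2w(p,L):
    L=np.atleast_2d(L); a=p[2]; q=np.array([[np.cos(a),-np.sin(a)],[np.sin(a),np.cos(a)]])
    return np.c_[L[:,:2]@q.T+p[:2],L[:,2]]
E
python3 - <<'E'
from h import *; import pickle
d=pickle.load(open("c0.pkl","rb"))
C=[(-.045,-.055,.06),(-.045,.055,.06),(.045,.055,.06),(.045,-.055,.06),(-.09,-.075,.06),(-.09,.075,.06),(.09,.075,.06),(.09,-.075,.06)]
sc=np.array([(215,170),(405,222),(340,342),(150,278),(222,106),(468,183),(337,415),(78,338)])
si=np.array([(328,395),(272,265),(435,240),(500,365),(246,462),(178,258),(505,200),(600,370)])
sc=(sc+.5)/6-.5+[215,180]; si=(si+.5)/6-.5+[225,165]
def f(p): W=d2w(p,C); return np.r_[(proj(d["scene"],W)-sc).ravel(),(proj(d["side"],W)-si).ravel()]
s=least_squares(f,[.6,.1,0],loss="soft_l1"); print(s.x); print(f(s.x).reshape(-1,2).round(1).tolist())
np.save("die.npy",s.x)
for n,L in dict(near=(-.067,0,.082),far=(.067,0,.082),pad=(-.118,.055,.08),tray=(0,.155,.055),cover=(0,0,.06)).items(): print(n,d2w(s.x,L).round(4))
E
```

```text
[ 0.59706327 -0.03649927 -0.14068035]
[[0.9, -1.3], [0.6, -0.3], [0.2, -0.4], [-0.7, -0.3], [0.1, -1.1], [1.1, -1.4], [0.9, 0.1], [-1.2, -2.2], [0.4, 0.2], [-0.1, 0.1], [0.4, -0.7], [1.1, -0.3], [0.9, -3.8], [-0.1, 0.1], [0.2, 0.1], [1.1, 0.2]]
near [[ 0.5307 -0.0271  0.082 ]]
far [[ 0.6634 -0.0459  0.082 ]]
pad [[0.4879 0.0345 0.08  ]]
tray [[0.6188 0.117  0.055 ]]
cover [[ 0.5971 -0.0365  0.06  ]]
```

The crop confirms it: the cover with five dark slots lies flush in the die under the two straps, in scene crop (150–405, 170–342). The small white one is off to the right of the side crop.

```bash
cat >> h.py <<'E'
def go(target,yaw=None):
    """yaw: angle of tool y from world +y, ccw; prints rot (units of pi) and shift (units .2m) in tool frame after rotating"""
    from bench import r
    s=r.read_state(); r0=R.from_quat(s["eef_rot"]); 
    if yaw is not None:
        r1=R.from_matrix(np.c_[[-np.cos(yaw),-np.sin(yaw),0],[-np.sin(yaw),np.cos(yaw),0],[0,0,-1]])
    else: r1=r0
    rv=(r0.inv()*r1).as_rotvec()
    dp=r1.inv().apply(np.asarray(target)-s["ee_pos"])
    print("t",round(s["time"],2),"pos",s["ee_pos"].round(4),"rot/pi",(rv/np.pi).round(4),"shift/.2",(dp/.2).round(4),"F",s["ft_force"].round(1),"w",round(s["width"],4),"q",s["joint_positions"].round(2))
E
python3 -c "
from h import *
go((.54,-.03,.24),-.14)"
```

```text
t 0.1 pos [0.1863 0.5962 0.2218] rot/pi [-0.0004 -0.     -0.0518] shift/.2 [-2.1882 -2.8537 -0.0909] F [-0.4 -0.3 -0.5] w 0.0876 q [-1.29  0.33 -0.06  1.46  0.02  1.35 -0.09]
```

Emit:
{"name": "play_rows", "arguments": {
  "claw": [0,0,0,0,0,0,0,0],
  "delta_pos": [
    [0,0,0],
    [0,0,0],
    [-0.12,-0.16,-0.005],
    [-0.12,-0.16,-0.005],
    [-0.12,-0.16,-0.005],
    [-0.12,-0.16,-0.005],
    [-0.12,-0.16,-0.005],
    [-0.12,-0.16,-0.005]
  ],
  "delta_rot": [
    [0,0,-0.026],
    [0,0,-0.026],
    [0,0,0],
    [0,0,0],
    [0,0,0],
    [0,0,0],
    [0,0,0],
    [0,0,0]
  ]
}}

```text
time: 0.9
ee_pos: [0.3028, 0.3847, 0.2283]
eef_rot: [0.07, 0.998, -0.0, -0.0]
ft_force: [1.1, -0.2, 0.4]
width: 0.0873
grip_force: 0.0
```

Emit:
{"name": "play_rows", "arguments": {
  "claw": [0,0,0,0,0,0,0,0],
  "delta_pos": [
    [-0.12,-0.16,-0.005],
    [-0.12,-0.16,-0.005],
    [-0.12,-0.16,-0.005],
    [-0.12,-0.16,-0.005],
    [-0.12,-0.16,-0.005],
    [-0.12,-0.16,-0.005],
    [-0.12,-0.16,-0.005],
    [-0.12,-0.16,-0.005]
  ],
  "delta_rot": [
    [0,0,0],
    [0,0,0],
    [0,0,0],
    [0,0,0],
    [0,0,0],
    [0,0,0],
    [0,0,0],
    [0,0,0]
  ]
}}

```text
time: 1.7
ee_pos: [0.4572, 0.1046, 0.2365]
eef_rot: [0.07, 0.998, 0.0, -0.0]
ft_force: [1.0, 0.4, 0.4]
width: 0.0871
grip_force: 0.0
```

Emit:
{"name": "play_rows", "arguments": {
  "claw": [0,0,0,0,0,0],
  "delta_pos": [
    [-0.12,-0.16,-0.005],
    [-0.12,-0.16,-0.005],
    [-0.12,-0.1,-0.005],
    [-0.1,-0.1,-0.005],
    [0,0,0],
    [0,0,0]
  ],
  "delta_rot": [
    [0,0,0],
    [0,0,0],
    [0,0,0],
    [0,0,0],
    [0,0,0],
    [0,0,0]
  ]
}}

```text
time: 2.3
ee_pos: [0.5333, -0.0098, 0.24]
eef_rot: [0.07, 0.998, -0.0, -0.0]
ft_force: [0.2, -0.2, 0.2]
width: 0.0871
grip_force: 0.0
```

```bash
python3 - <<'E'
from h import *; from bench import r; import pickle
go((.54,-.03,.24),-.14)
s=r.read_state(); c=r.camera("wrist"); T=np.eye(4); T[:3,:3]=R.from_quat(s["eef_rot"]).as_matrix(); T[:3,3]=s["ee_pos"]
c["T"]=T@c["hand_eye"]; pickle.dump(c,open("w1.pkl","wb")); print(c["hand_eye"].round(3).tolist())
cv2.imwrite("pics/w1.png",cv2.resize(c["pixels"][:,:,::-1],(800,600),interpolation=cv2.INTER_CUBIC))
p=np.load("die.npy")
C=[(a*.045,b*.055,.06) for a,b in((-1,-1),(-1,1),(1,1),(1,-1))]+[(a*.09,b*.075,.06) for a,b in((-1,-1),(-1,1),(1,1),(1,-1))]+[(-.067,0,.092),(.067,0,.092),(-.118,.055,.09)]
print((proj(c,d2w(p,C),c["T"])*800/560).round(0).tolist())
E
```

```text
t 2.3 pos [ 0.5333 -0.0098  0.24  ] rot/pi [-0.0001 -0.0003 -0.0002] shift/.2 [-0.0473 -0.0954  0.0002] F [ 0.2 -0.2  0.2] w 0.0871 q [-0.56  0.12  0.54  1.7  -0.06  1.34  1.42]
[[0.001, 0.966, 0.257, 0.07], [1.0, -0.001, 0.0, 0.001], [0.0, 0.257, -0.966, -0.161], [0.0, 0.0, 0.0, 1.0]]
[[301.0, 294.0], [438.0, 294.0], [435.0, 395.0], [306.0, 395.0], [272.0, 238.0], [465.0, 238.0], [456.0, 441.0], [287.0, 440.0], [366.0, 276.0], [369.0, 439.0], [445.0, 204.0]]
```

View pics/w1.png

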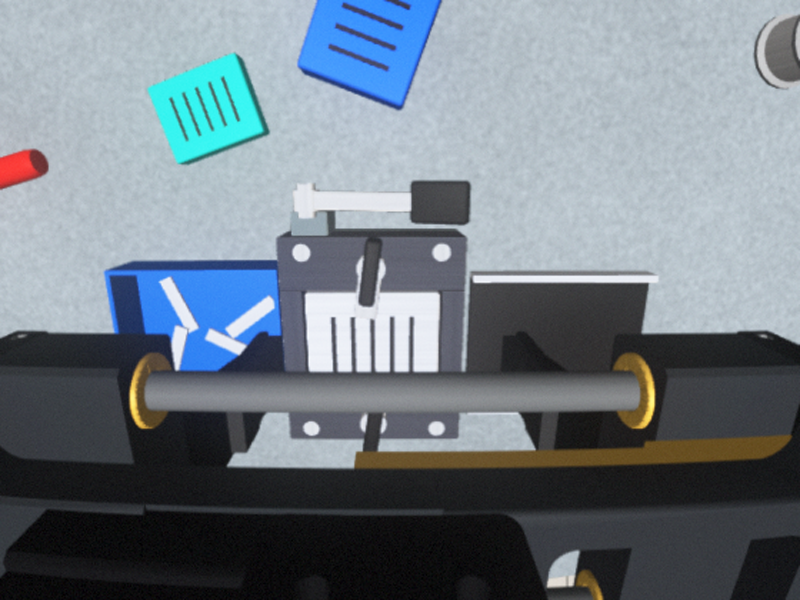

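The wrist view shows the die's top corners at (278,236), (466,235), (459,437) and (291,438). The near bar's centre is at about (370,272), turned slightly clockwise. The lever pad is at (440,202), and the tray is on the right, which is +y. I'll refine the die pose with these.

```bash
python3 - <<'E'
from h import *; import pickle
c=pickle.load(open("w1.pkl","rb"))
C=[(-.09,-.075,.06),(-.09,.075,.06),(.09,.075,.06),(.09,-.075,.06),(-.045,-.055,.06),(-.045,.055,.06)]
m=np.array([(278,236),(466,235),(459,437),(291,438),(304,292),(441,292)])*.7
f=lambda p:(proj(c,d2w(p,C),c["T"])-m).ravel()
s=least_squares(f,np.load("die.npy"));print(s.x,f(s.x).round(1)); p0=np.load("die.npy")
p=.65*s.x+.35*p0; np.save("die2.npy",p);print(p)
b=np.array([(372,240),(367,305)])*.7
g=lambda v:(proj(c,[[v[0],v[1],.092],[v[2],v[3],.092]],c["T"])-b).ravel()
v=least_squares(g,[.5,-.03,.55,-.03]).x; print("bar",v,(v[:2]+v[2:])/2,np.arctan2(v[3]-v[1],v[2]-v[0]), np.hypot(v[3]-v[1],v[2]-v[0]))
for n,L in dict(near=(-.067,0,.074),far=(.067,0,.074)).items():
  print(n,d2w(p,L).round(4))
go(d2w(p,(-.067,0,.074))[0],-.17)
E
```

```text
[ 0.59544624 -0.03327765 -0.13590648] [-1.9 -0.1  1.7 -0.1  0.4  1.1 -0.3  0.5 -0.1 -0.2  0.2 -0.6]
[ 0.5960122  -0.03440522 -0.13757733]
bar [ 0.50571902 -0.01926597  0.55232351 -0.03005507] [ 0.52902127 -0.02466052] -0.22749587801801427 0.04783705370564762
near [[ 0.5296 -0.0252  0.074 ]]
far [[ 0.6624 -0.0436  0.074 ]]
t 2.35 pos [ 0.5331 -0.009   0.2401] rot/pi [ 0.     -0.0003  0.0099] shift/.2 [ 0.0032 -0.083   0.8307] F [-0.4  1.1  0.2] w 0.087 q [-0.56  0.12  0.54  1.7  -0.06  1.34  1.42]
```

Emit:
{"name": "play_rows", "arguments": {
  "claw": [0.3,0.4,0.4,0.4,0.4,0.4,0.4,0.4],
  "delta_pos": [
    [0,-0.083,0],
    [0,0,0.15],
    [0,0,0.2],
    [0,0,0.2],
    [0,0,0.15],
    [0,0,0.08],
    [0,0,0.05],
    [0,0,0]
  ],
  "delta_rot": [
    [0,0,0.026],
    [0,0,0],
    [0,0,0],
    [0,0,0],
    [0,0,0],
    [0,0,0],
    [0,0,0],
    [0,0,0]
  ]
}}

```text
time: 3.15
ee_pos: [0.5303, -0.0251, 0.0737]
eef_rot: [0.11, 0.994, -0.0, -0.001]
ft_force: [0.4, -0.2, 0.1]
width: 0.0524
grip_force: 0.0
```

Emit:
{"name": "play_rows", "arguments": {
  "claw": [1,1,1,1,1,1],
  "delta_pos": [
    [0,0,0],
    [0,0,0],
    [0,0,0],
    [0,0,0],
    [0,0,0],
    [0,0,0]
  ],
  "delta_rot": [
    [0,0,0],
    [0,0,0],
    [0,0,0],
    [0,0,0],
    [0,0,0],
    [0,0,0]
  ],
  "squeeze": 15
}}

```text
time: 3.75
ee_pos: [0.5312, -0.0262, 0.0746]
eef_rot: [0.11, 0.994, -0.0, 0.0]
ft_force: [-0.1, -7.2, 2.0]
width: 0.012
grip_force: 13.3
```

```bash
python3 -c "
from h import *
go(d2w(np.load('die2.npy'),(-.067,0,.074))[0],-.22)"
```

```text
t 3.75 pos [ 0.5312 -0.0262  0.0746] rot/pi [-0.      0.     -0.0004] shift/.2 [0.0086 0.003  0.0032] F [-0.1 -7.2  2. ] w 0.012 q [-0.5   0.29  0.54  1.9  -0.17  1.    1.46]
```

Emit:
{"name": "play_rows", "arguments": {
  "claw": [1,1,1,1,1,1,1,1],
  "delta_pos": [
    [0,-0.006,0],
    [0,0,0],
    [0,0,0],
    [0,0,0],
    [0,0,0],
    [0,0,0],
    [0,0,0],
    [0,0,0]
  ],
  "delta_rot": [
    [0,0,0.04],
    [0,0,0.04],
    [0,0,0.04],
    [0,0,0.04],
    [0,0,0.04],
    [0,0,0.04],
    [0,0,0.04],
    [0,0,0.04]
  ]
}}

```text
time: 4.55
ee_pos: [0.5305, -0.0268, 0.0746]
eef_rot: [0.577, 0.816, -0.0, -0.001]
ft_force: [-3.8, 1.6, 5.1]
width: 0.0122
grip_force: 15.0
```

Emit:
{"name": "play_rows", "arguments": {
  "claw": [1,1,1,1,1],
  "delta_pos": [
    [0,0,0],
    [0,0,0],
    [0,0,0],
    [0,0,0],
    [0,0,0]
  ],
  "delta_rot": [
    [0,0,0.04],
    [0,0,0.04],
    [0,0,0.03],
    [0,0,0.01],
    [0,0,0]
  ]
}}

```text
time: 5.05
ee_pos: [0.5303, -0.0269, 0.0746]
eef_rot: [0.719, 0.695, -0.0, -0.001]
ft_force: [-4.6, 1.0, 6.8]
width: 0.0119
grip_force: 15.1
```

```bash
python3 -c "
from h import *
from bench import r
go(d2w(np.load('die2.npy'),(-.067,0,.074))[0],-1.588);print(r.read_state()['torque'])"
```

```text
t 5.05 pos [ 0.5303 -0.0269  0.0746] rot/pi [-0.0005 -0.0001 -0.0051] shift/.2 [ 0.0085 -0.0032  0.0031] F [-4.6  1.   6.8] w 0.0119 q [-0.7   0.33  0.78  1.91 -0.27  1.01  0.17]
[0.00539588 1.10728634 0.22584533]
```

Emit:
{"name": "play_rows", "arguments": {
  "claw": [1,1,1],
  "delta_pos": [
    [0,0,0],
    [0,0,0],
    [0,0,0]
  ],
  "delta_rot": [
    [0,0,0.02],
    [0,0,0.02],
    [0,0,0]
  ]
}}

```text
time: 5.35
ee_pos: [0.5302, -0.0276, 0.0746]
eef_rot: [0.761, 0.648, -0.001, -0.0]
ft_force: [-4.3, -1.1, 4.9]
width: 0.0139
grip_force: 16.5
```

```bash
python3 -c "
from h import *
from bench import r
go(d2w(np.load('die2.npy'),(-.067,0,.074))[0],-1.588);print(r.read_state()['torque'])"
```

```text
t 5.35 pos [ 0.5302 -0.0276  0.0746] rot/pi [-0.0005  0.0002 -0.0455] shift/.2 [ 0.0116 -0.0031  0.003 ] F [-4.3 -1.1  4.9] w 0.0139 q [-0.72  0.34  0.81  1.91 -0.29  1.01  0.05]
[-0.51122631  1.08808298  0.41401667]
```

Emit:
{"name": "play_rows", "arguments": {
  "claw": [0.4,0.4,0.4,0.4,0.4,0.4,0.4,0.4],
  "delta_pos": [
    [0,0,0],
    [0,0,0],
    [0,0,0],
    [0,0,-0.1],
    [0,0,-0.1],
    [0,0,-0.1],
    [0,0,0],
    [0,0,0]
  ],
  "delta_rot": [
    [0,0,0],
    [0,0,0],
    [0,0,0],
    [0,0,0],
    [0,0,0],
    [0,0,-0.04],
    [0,0,-0.04],
    [0,0,-0.04]
  ]
}}

```text
time: 6.15
ee_pos: [0.5314, -0.0269, 0.1352]
eef_rot: [0.624, 0.782, 0.001, 0.0]
ft_force: [-0.3, 0.3, 0.5]
width: 0.0521
grip_force: 0.0
```

Emit:
{"name": "play_rows", "arguments": {
  "claw": [0.4,0.4,0.4,0.4,0.4,0.4,0.4,0.4],
  "delta_pos": [
    [0,0,0],
    [0,0,0],
    [0,0,0],
    [0,0,0],
    [0,0,0],
    [0,0,0],
    [0,0,0],
    [0,0,0]
  ],
  "delta_rot": [
    [0,0,-0.04],
    [0,0,-0.04],
    [0,0,-0.04],
    [0,0,-0.04],
    [0,0,-0.04],
    [0,0,-0.04],
    [0,0,-0.04],
    [0,0,-0.04]
  ]
}}

```text
time: 6.95
ee_pos: [0.531, -0.027, 0.1345]
eef_rot: [0.17, 0.985, 0.0, 0.0]
ft_force: [1.1, 0.5, -0.0]
width: 0.0522
grip_force: 0.0
```

```bash
python3 - <<'E'
from h import *; from bench import r; import pickle
go((.6629,-.0452,.0745),-.22)
s=r.read_state(); c=r.camera("wrist"); T=np.eye(4); T[:3,:3]=R.from_quat(s["eef_rot"]).as_matrix(); T[:3,3]=s["ee_pos"]
c["T"]=T@c["hand_eye"]; pickle.dump(c,open("w2.pkl","wb"))
c=r.camera("scene")
A=c["pixels"][180:270,215:345,::-1]; B=r.camera("side")["pixels"][165:260,225:345,::-1]
o=np.zeros((95*3,260*3,3),np.uint8); o[:270,:390]=cv2.resize(A,None,fx=3,fy=3,interpolation=2); o[:285,400:760]=cv2.resize(B,None,fx=3,fy=3,interpolation=2); cv2.imwrite("pics/m1.png",o)
E
```

```text
t 6.95 pos [ 0.531  -0.027   0.1345] rot/pi [ 0.0001  0.     -0.0387] shift/.2 [-0.6635  0.0553  0.3001] F [ 1.1  0.5 -0. ] w 0.0522 q [-0.6   0.22  0.64  1.85 -0.14  1.12  1.32]
```

View pics/m1.png

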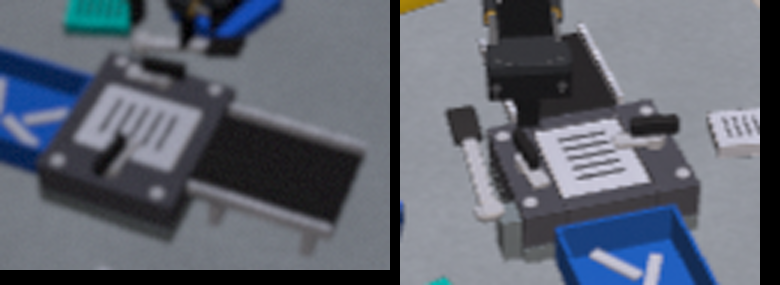

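The near strap now lies along the die edge at (160,70) in the left crop. The far clamp, at (115,155), is still over the cover.

Emit:
{"name": "play_rows", "arguments": {
  "claw": [0.4,0.4,0.4,0.4,0.4,0.4,0.4,0.4],
  "delta_pos": [
    [0,0,0],
    [-0.16,0.014,0],
    [-0.17,0.014,0],
    [-0.17,0.014,0],
    [-0.164,0.014,0],
    [0,0,0.1],
    [0,0,0.12],
    [0,0,0.08]
  ],
  "delta_rot": [
    [0,0,-0.039],
    [0,0,0],
    [0,0,0],
    [0,0,0],
    [0,0,0],
    [0,0,0],
    [0,0,0],
    [0,0,0]
  ]
}}

```text
time: 7.9
ee_pos: [0.6623, -0.0456, 0.0725]
eef_rot: [0.114, 0.994, -0.0, -0.001]
ft_force: [-0.5, 0.2, 0.1]
width: 0.0524
grip_force: 0.0
```

Emit:
{"name": "play_rows", "arguments": {
  "claw": [1,1,1,1,1,1],
  "delta_pos": [
    [0,0,0],
    [0,0,0],
    [0,0,0],
    [0,0,0],
    [0,0,0],
    [0,0,0]
  ],
  "delta_rot": [
    [0,0,0],
    [0,0,0],
    [0,0,0],
    [0,0,0],
    [0,0,0],
    [0,0,0]
  ]
}}

```text
time: 8.5
ee_pos: [0.6633, -0.0448, 0.0751]
eef_rot: [0.112, 0.994, 0.001, 0.0]
ft_force: [1.2, 9.1, 1.9]
width: 0.012
grip_force: 12.9
```

```bash
python3 -c "
from h import *
from bench import r
go((.6629,-.0452,.0745),-1.588);print(r.read_state()['torque'])"
```

```text
t 8.5 pos [ 0.6633 -0.0448  0.0751] rot/pi [ 6.000e-04 -2.000e-04  4.342e-01] shift/.2 [-0.0022 -0.0021  0.0031] F [1.2 9.1 1.9] w 0.012 q [-0.41  0.58  0.58  1.54 -0.34  1.12  1.58]
[ 1.61055585 -0.11423483 -0.15564112]
```

Emit:
{"name": "play_rows", "arguments": {
  "claw": [1,1,1,1,1,1,1,1],
  "delta_pos": [
    [0,0.006,0],
    [0,0,0],
    [0,0,0],
    [0,0,0],
    [0,0,0],
    [0,0,0],
    [0,0,0],
    [0,0,0]
  ],
  "delta_rot": [
    [0,0,0.04],
    [0,0,0.04],
    [0,0,0.04],
    [0,0,0.04],
    [0,0,0.04],
    [0,0,0.04],
    [0,0,0.04],
    [0,0,0.04]
  ]
}}

```text
time: 9.3
ee_pos: [0.6631, -0.045, 0.0751]
eef_rot: [0.579, 0.815, -0.0, 0.0]
ft_force: [-2.4, -1.7, 3.0]
width: 0.0118
grip_force: 15.0
```

Emit:
{"name": "play_rows", "arguments": {
  "claw": [1,1,1,1,1,1,1],
  "delta_pos": [
    [0,0,0],
    [0,0,0],
    [0,0,0],
    [0,0,0],
    [0,0,0],
    [0,0,0],
    [0,0,0]
  ],
  "delta_rot": [
    [0,0,0.04],
    [0,0,0.04],
    [0,0,0.03],
    [0,0,0.02],
    [0,0,0.015],
    [0,0,0.01],
    [0,0,0]
  ]
}}

```text
time: 10.0
ee_pos: [0.663, -0.0456, 0.075]
eef_rot: [0.757, 0.653, -0.0, 0.0]
ft_force: [-3.8, -4.3, 6.0]
width: 0.0135
grip_force: 16.7
```

```bash
python3 -c "
from h import *
from bench import r
go((.6629,-.0452,.0745),-1.588);print(r.read_state()['torque'])"
```

```text
t 10.0 pos [ 0.663  -0.0456  0.075 ] rot/pi [-0.      0.0003 -0.0413] shift/.2 [ 0.002  -0.0004  0.0027] F [-3.8 -4.3  6. ] w 0.0135 q [-0.61  0.69  0.89  1.55 -0.57  1.18  0.24]
[-0.8669085   0.90931436  0.45150242]
```

Emit:
{"name": "play_rows", "arguments": {
  "claw": [0.4,0.4,0.4,0.4,0.4,0.4,0.7,1],
  "delta_pos": [
    [0,0,0],
    [0,0,0],
    [0,0,0],
    [0,0,-0.1],
    [0,0,-0.15],
    [0,0,-0.15],
    [0,0,0],
    [0,0,0]
  ],
  "delta_rot": [
    [0,0,0],
    [0,0,0],
    [0,0,0],
    [0,0,0],
    [0,0,0],
    [0,0,-0.04],
    [0,0,-0.04],
    [0,0,-0.04]
  ]
}}

```text
time: 10.8
ee_pos: [0.6638, -0.0443, 0.1556]
eef_rot: [0.619, 0.786, 0.001, 0.001]
ft_force: [-0.0, -0.0, -0.2]
width: 0.0427
grip_force: 0.0
```

Emit:
{"name": "play_rows", "arguments": {
  "claw": [1,1,1,1,1,1,1,1],
  "delta_pos": [
    [0,0,0],
    [0,0,0],
    [0,0,0],
    [0,0,0],
    [0,0,0],
    [0,0,0],
    [0,0,0],
    [0,0,0]
  ],
  "delta_rot": [
    [0,0,-0.045],
    [0,0,-0.045],
    [0,0,-0.045],
    [0,0,-0.045],
    [0,0,-0.045],
    [0,0,-0.045],
    [0,0,-0.045],
    [0,0,-0.045]
  ]
}}

```text
time: 11.6
ee_pos: [0.6632, -0.0443, 0.1545]
eef_rot: [0.101, 0.995, 0.0, 0.0]
ft_force: [1.3, -0.0, -0.2]
width: 0.0004
grip_force: 0.0
```

```bash
python3 - <<'E'
from h import *; from bench import r
p=np.load("die2.npy")+[.0005,-.0012,0]; np.save("die3.npy",p)
go(d2w(p,(-.118,.054,.13))[0],p[2])
A=r.camera("scene")["pixels"][180:270,215:345,::-1]; B=r.camera("side")["pixels"][165:260,225:345,::-1]
o=np.zeros((95*3,260*3,3),np.uint8); o[:270,:390]=cv2.resize(A,None,fx=3,fy=3,interpolation=2); o[:285,400:760]=cv2.resize(B,None,fx=3,fy=3,interpolation=2); cv2.imwrite("pics/m2.png",o)
E
```

```text
t 11.6 pos [ 0.6632 -0.0443  0.1545] rot/pi [ 0.0001  0.     -0.0207] shift/.2 [0.9262 0.2673 0.1223] F [ 1.3 -0.  -0.2] w 0.0004 q [-0.45  0.52  0.63  1.46 -0.31  1.26  1.58]
```

View pics/m2.png

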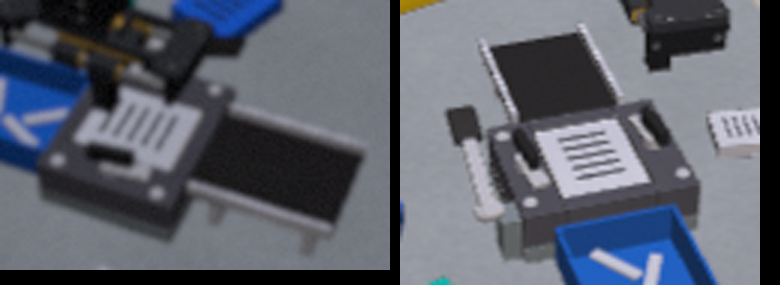

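Both straps now lie along the die edges, at (530,150) and (650,130) in the right crop. The lever pad is raised at (462,122). Next is the lever.

Emit:
{"name": "play_rows", "arguments": {
  "claw": [1,1,1,1,1,1,1,1],
  "delta_pos": [
    [0,0,0],
    [0.13,0.038,0],
    [0.18,0.05,0],
    [0.18,0.05,0],
    [0.18,0.05,0],
    [0.15,0.045,0],
    [0.106,0.034,0],
    [0,0,0.12]
  ],
  "delta_rot": [
    [0,0,-0.021],
    [0,0,0],
    [0,0,0],
    [0,0,0],
    [0,0,0],
    [0,0,0],
    [0,0,0],
    [0,0,0]
  ]
}}

```text
time: 12.5
ee_pos: [0.4872, 0.0369, 0.1326]
eef_rot: [0.072, 0.997, 0.002, 0.002]
ft_force: [0.2, -0.1, -0.8]
width: 0.0008
grip_force: 0.0
```

Emit:
{"name": "play_rows", "arguments": {
  "claw": [1,1,1,1,1,1,1,1],
  "delta_pos": [
    [0,0,0.05],
    [0,0,0.05],
    [0,0,0.05],
    [0,0,0.05],
    [0,0,0.05],
    [0,0,0.05],
    [0,0,0.05],
    [0,0,0]
  ],
  "delta_rot": [
    [0,0,0],
    [0,0,0],
    [0,0,0],
    [0,0,0],
    [0,0,0],
    [0,0,0],
    [0,0,0],
    [0,0,0]
  ]
}}

```text
time: 13.3
ee_pos: [0.4878, 0.0349, 0.0598]
eef_rot: [0.071, 0.997, -0.0, 0.0]
ft_force: [1.2, -0.4, 1.2]
width: 0.0005
grip_force: 0.0
```

```bash
python3 -c "
from h import *
p=np.load('die3.npy')
go(d2w(p,(-.118,.054,.03))[0],p[2])"
```

```text
t 13.3 pos [0.4878 0.0349 0.0598] rot/pi [-0.0001  0.     -0.0017] shift/.2 [ 0.0034 -0.0044  0.1491] F [ 1.2 -0.4  1.2] w 0.0005 q [-0.71  0.22  0.61  2.02 -0.15  0.94  1.4 ]
```

Emit:
{"name": "play_rows", "arguments": {
  "claw": [1,1,1],
  "delta_pos": [
    [0,0,0.03],
    [0,0,0.03],
    [0,0,0.03]
  ],
  "delta_rot": [
    [0,0,0],
    [0,0,0],
    [0,0,0]
  ]
}}

```text
time: 13.6
ee_pos: [0.4879, 0.034, 0.0428]
eef_rot: [0.072, 0.997, -0.0, 0.0]
ft_force: [-1.6, -2.3, 7.4]
width: 0.0002
grip_force: 3.5
```

Emit:
{"name": "play_rows", "arguments": {
  "claw": [1,1],
  "delta_pos": [
    [0,0,0.02],
    [0,0,0.02]
  ],
  "delta_rot": [
    [0,0,0],
    [0,0,0]
  ]
}}

```text
time: 13.8
ee_pos: [0.4883, 0.0333, 0.0356]
eef_rot: [0.072, 0.997, -0.0, 0.0]
ft_force: [-17.4, -4.6, 58.6]
width: 0.0003
grip_force: 27.9
```

```bash
python3 -c "
from h import *
p=np.load('die3.npy')
go(d2w(p,(-.118,.054,.03))[0],p[2])"
```

```text
t 13.8 pos [0.4883 0.0333 0.0356] rot/pi [-0.0001  0.0002 -0.0021] shift/.2 [0.0066 0.0028 0.0279] F [-17.4  -4.6  58.6] w 0.0003 q [-0.7   0.26  0.6   2.04 -0.19  0.89  1.43]
```

Emit:
{"name": "play_rows", "arguments": {
  "claw": [1,1,1,1,1],
  "delta_pos": [
    [0,0,-0.03],
    [0,0,-0.12],
    [0,0,-0.2],
    [0,0,-0.2],
    [0,0,-0.1]
  ],
  "delta_rot": [
    [0,0,0],
    [0,0,0],
    [0,0,0],
    [0,0,0],
    [0,0,0]
  ]
}}

```text
time: 14.3
ee_pos: [0.4885, 0.0339, 0.1676]
eef_rot: [0.072, 0.997, 0.001, 0.001]
ft_force: [0.2, -0.3, -0.4]
width: 0.0003
grip_force: 0.0
```

```bash
python3 - <<'E'
from h import *; from bench import r
p=np.load("die3.npy")
go(d2w(p,(0,-.085,.15))[0],p[2]-np.pi/2)
A=r.camera("scene")["pixels"][180:270,215:345,::-1]; B=r.camera("side")["pixels"][165:260,225:345,::-1]
o=np.zeros((95*3,260*3,3),np.uint8); o[:270,:390]=cv2.resize(A,None,fx=3,fy=3,interpolation=2); o[:285,400:760]=cv2.resize(B,None,fx=3,fy=3,interpolation=2); cv2.imwrite("pics/m3.png",o)
E
```

```text
t 14.3 pos [0.4885 0.0339 0.1676] rot/pi [1.000e-03 4.000e-04 4.979e-01] shift/.2 [-0.6953  0.5825  0.0878] F [ 0.2 -0.3 -0.4] w 0.0003 q [-0.76  0.06  0.63  1.91 -0.04  1.18  1.31]
```

View pics/m3.png

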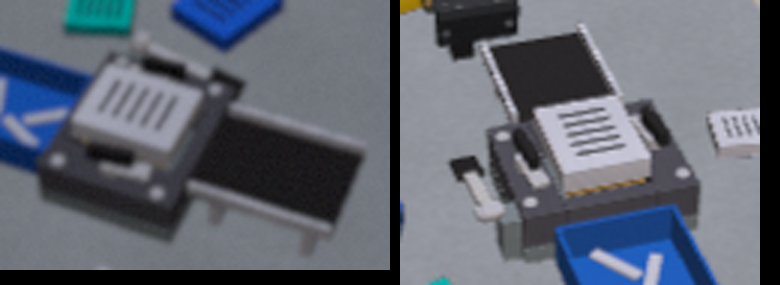

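The cover is raised, with the brass pad just visible under it at (610,185) in the right crop, and the lever is down at (465,165). I'll turn the gripper and go behind the cover's -y face.

Emit:
{"name": "play_rows", "arguments": {
  "claw": [0.4,0.4,0.4,0.4,0.4,0.4,0.4,0.4],
  "delta_pos": [
    [0,0,0],
    [0,0,0],
    [0,0,0],
    [0,0,0],
    [0,0,0],
    [0,0,0],
    [0,0,0],
    [0,0,0]
  ],
  "delta_rot": [
    [0,0,0.042],
    [0,0,0.042],
    [0,0,0.042],
    [0,0,0.042],
    [0,0,0.042],
    [0,0,0.042],
    [0,0,0.042],
    [0,0,0.042]
  ]
}}

```text
time: 15.2
ee_pos: [0.4868, 0.0341, 0.1633]
eef_rot: [0.566, 0.824, -0.001, -0.0]
ft_force: [0.0, -0.2, -0.4]
width: 0.0507
grip_force: 0.0
```

Emit:
{"name": "play_rows", "arguments": {
  "claw": [0.4,0.4,0.4,0.4,0.4,0.4,0.4,0.4],
  "delta_pos": [
    [0,0,0],
    [0,0,0],
    [0,0,0],
    [0,0,0],
    [-0.17,0.145,0],
    [-0.17,0.145,0],
    [-0.17,0.145,0],
    [-0.17,0.14,0]
  ],
  "delta_rot": [
    [0,0,0.042],
    [0,0,0.042],
    [0,0,0.042],
    [0,0,0.036],
    [0,0,0],
    [0,0,0],
    [0,0,0],
    [0,0,0]
  ]
}}

```text
time: 16.0
ee_pos: [0.5832, -0.1175, 0.1631]
eef_rot: [0.754, 0.657, -0.001, -0.0]
ft_force: [0.9, 0.4, 0.7]
width: 0.0522
grip_force: 0.0
```

```bash
python3 -c "
from h import *
p=np.load('die3.npy')
go(d2w(p,(0,-.082,.068))[0],p[2]-np.pi/2)"
```

```text
t 16.0 pos [ 0.5832 -0.1175  0.1631] rot/pi [-0.0005  0.0002  0.0005] shift/.2 [0.0045 0.0097 0.4757] F [0.9 0.4 0.7] w 0.0522 q [-0.51  0.38  0.79  1.66 -0.28  1.23  0.21]
```

Emit:
{"name": "play_rows", "arguments": {
  "claw": [0.4,0.4,0.4,0.4,0.4,0.4,0.4,0.4],
  "delta_pos": [
    [0,0.01,0.13],
    [0,0,0.15],
    [0,0,0.12],
    [0,0,0.076],
    [0.02,0,0],
    [0.04,0,0],
    [0.04,0,0],
    [0.04,0,0]
  ],
  "delta_rot": [
    [0,0,0],
    [0,0,0],
    [0,0,0],
    [0,0,0],
    [0,0,0],
    [0,0,0],
    [0,0,0],
    [0,0,0]
  ]
}}

```text
time: 16.8
ee_pos: [0.5895, -0.0876, 0.0705]
eef_rot: [0.753, 0.657, 0.001, 0.001]
ft_force: [-0.4, -2.0, 1.5]
width: 0.052
grip_force: 1.4
```

```bash
python3 -c "
from h import *
p=np.load('die3.npy')
go(d2w(p,(0,.088,.068))[0],p[2]-np.pi/2)"
```

```text
t 16.8 pos [ 0.5895 -0.0876  0.0705] rot/pi [ 0.0006 -0.0001  0.0005] shift/.2 [ 0.7024 -0.0009  0.0124] F [-0.4 -2.   1.5] w 0.052 q [-0.51  0.48  0.73  1.74 -0.36  1.05  0.21]
```

Emit:
{"name": "play_rows", "arguments": {
  "claw": [0.4,0.4,0.4,0.4,0.4,0.4,0.4,0.4],
  "delta_pos": [
    [0.045,0,0],
    [0.045,0,0],
    [0.045,0,0],
    [0.045,0,0],
    [0.045,0,0],
    [0.045,0,0],
    [0.045,0,0],
    [0.045,0,0]
  ],
  "delta_rot": [
    [0,0,0],
    [0,0,0],
    [0,0,0],
    [0,0,0],
    [0,0,0],
    [0,0,0],
    [0,0,0],
    [0,0,0]
  ]
}}

```text
time: 17.6
ee_pos: [0.5983, -0.0157, 0.069]
eef_rot: [0.754, 0.657, -0.0, -0.0]
ft_force: [-0.3, -1.2, -1.3]
width: 0.0526
grip_force: 0.6
```

Emit:
{"name": "play_rows", "arguments": {
  "claw": [0.4,0.4,0.4,0.4,0.4,0.4,0.4],
  "delta_pos": [
    [0.045,0,0],
    [0.045,0,0],
    [0.045,0,0],
    [0.045,0,0],
    [0.045,0,0],
    [0.045,0,0],
    [0,0,0]
  ],
  "delta_rot": [
    [0,0,0],
    [0,0,0],
    [0,0,0],
    [0,0,0],
    [0,0,0],
    [0,0,0],
    [0,0,0]
  ]
}}

```text
time: 18.3
ee_pos: [0.606, 0.0385, 0.0693]
eef_rot: [0.753, 0.658, 0.0, -0.0]
ft_force: [-0.1, -0.6, 0.2]
width: 0.0523
grip_force: 0.0
```

```bash
python3 - <<'E'
from h import *; from bench import r; import pickle
p=np.load('die3.npy')
go(d2w(p,(0,.0905,.068))[0],p[2]-np.pi/2)
o=np.zeros((300,790,3),np.uint8); d={}
for i,n in enumerate(("scene","side")):
    c=r.camera(n); d[n]=c; y,x=((185,240),(130,265))[i]
    o[:,400*i:400*i+390]=cv2.resize(c["pixels"][y:y+100,x:x+130,::-1],(390,300),interpolation=2)
cv2.imwrite("pics/m4.png",o); pickle.dump(d,open("c4.pkl","wb"))
E
```

```text
t 18.3 pos [0.606  0.0385 0.0693] rot/pi [ 0.     -0.0003  0.0011] shift/.2 [0.0788 0.0036 0.0067] F [-0.1 -0.6  0.2] w 0.0523 q [-0.68  0.5   0.7   1.71 -0.36  1.06  0.  ]
```

View pics/m4.png

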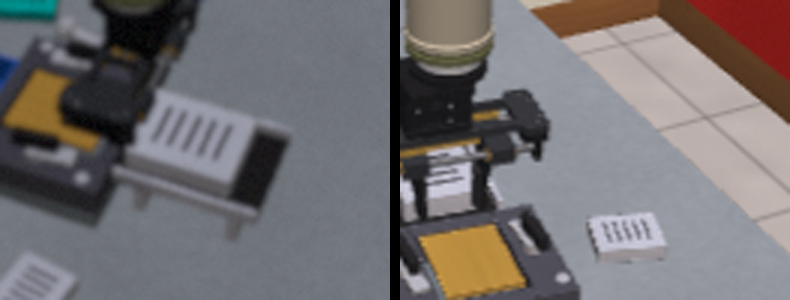

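The cover lies on the tray with its top at about (130–262, 92–195) in the left crop. Some tray floor is still free towards +y, ending at about (290,130). I'll compute what remains.

```bash
python3 - <<'E'
from h import *; import pickle
c=pickle.load(open("c4.pkl","rb"))["scene"]; p=np.load("die3.npy")
im=cv2.cvtColor(c["pixels"],cv2.COLOR_RGB2GRAY)
m=np.array([(264,124),(222,194),(130,158)])/3+[240,185]-.33
C=np.array([(-.045,.055,.083),(.045,.055,.083),(.045,-.055,.083)])
f=lambda q:(proj(c,d2w(p,d2w(q,C)),None)-m).ravel()
s=least_squares(f,[0,.14,0]);print(s.x,f(s.x).round(1))
q=np.array([0,.155,0]);print("goal px in crop",((proj(c,d2w(p,d2w(q,C)))-[240,185])*3).round(0).tolist())
# profile of brightness along the tray's centre line
Y=np.arange(.12,.25,.003);W=d2w(p,np.c_[0*Y+.02,Y,0*Y+.083]);u=proj(c,W)
print([(round(float(y),3),int(im[int(round(b)),int(round(a))])) for y,(a,b) in zip(Y,u)])
E
```

```text
[ 0.01056241  0.14592236 -0.05071354] [-0.7  1.7  2.3 -0.5 -1.7 -1.2]
goal px in crop [[271.0, 121.0], [244.0, 185.0], [137.0, 151.0]]
[(0.12, 131), (0.123, 114), (0.126, 123), (0.129, 143), (0.132, 152), (0.135, 138), (0.138, 114), (0.141, 124), (0.144, 143), (0.147, 154), (0.15, 137), (0.153, 112), (0.156, 108), (0.159, 108), (0.162, 142), (0.165, 152), (0.168, 143), (0.171, 119), (0.174, 119), (0.177, 140), (0.18, 152), (0.183, 153), (0.186, 157), (0.189, 156), (0.192, 145), (0.195, 116), (0.198, 83), (0.201, 41), (0.204, 27), (0.207, 26), (0.21, 27), (0.213, 27), (0.216, 24), (0.219, 28), (0.222, 22), (0.225, 24), (0.228, 26), (0.231, 64), (0.234, 96), (0.237, 113), (0.24, 116), (0.243, 116), (0.246, 118), (0.249, 116)]
```

Emit:
{"name": "play_rows", "arguments": {
  "claw": [0.4,0.4,0.4,0.4,0.4,0.4,0.4,0.4],
  "delta_pos": [
    [0.025,0,0],
    [0.025,0,0],
    [0.02,0,0],
    [0.005,0,0],
    [0,0,0],
    [-0.05,0,0],
    [-0.05,0,-0.1],
    [0,0,-0.2]
  ],
  "delta_rot": [
    [0,0,0],
    [0,0,0],
    [0,0,0],
    [0,0,0],
    [0,0,0],
    [0,0,0],
    [0,0,0],
    [0,0,0]
  ]
}}

```text
time: 19.2
ee_pos: [0.6028, 0.0293, 0.1274]
eef_rot: [0.754, 0.656, -0.003, -0.001]
ft_force: [0.4, 0.6, 0.0]
width: 0.052
grip_force: 0.0
```

Emit:
{"name": "play_rows", "arguments": {
  "claw": [0.4,0.4,0.4,0.4,0.4,0.4],
  "delta_pos": [
    [0,0,-0.2],
    [-0.2,-0.1,-0.1],
    [-0.2,-0.1,0],
    [-0.2,-0.1,0],
    [-0.2,0,0],
    [0,0,0]
  ],
  "delta_rot": [
    [0,0,0],
    [0,0,0],
    [0,0,0],
    [0,0,0],
    [0,0,0],
    [0,0,0]
  ]
}}

```text
time: 19.8
ee_pos: [0.5218, -0.1251, 0.1899]
eef_rot: [0.756, 0.654, 0.0, 0.0]
ft_force: [-0.2, -0.4, -0.3]
width: 0.0524
grip_force: 0.0
```

```bash
python3 - <<'E'
from h import *; from bench import r; import pickle
p=np.load('die3.npy')
go(d2w(p,(0,.0905,.068))[0],p[2]-np.pi/2)
o=np.zeros((600,790,3),np.uint8); d={}
for i,n in enumerate(("scene","side")):
    c=r.camera(n); d[n]=c; y,x=((190,235),(165,235))[i]
    o[:,400*i:400*i+390]=cv2.resize(c["pixels"][y:y+100,x:x+65,::-1] if 0 else c["pixels"][y:y+120,x+(25 if i==0 else 0):x+(25 if i==0 else 0)+78,::-1],(390,600),interpolation=2)
cv2.imwrite("pics/m5.png",o); pickle.dump(d,open("c5.pkl","wb"))
E
```

```text
t 19.8 pos [ 0.5218 -0.1251  0.1899] rot/pi [ 0.0003 -0.0001 -0.0022] shift/.2 [0.9469 0.3084 0.6094] F [-0.2 -0.4 -0.3] w 0.0524 q [-0.62  0.2   0.87  1.78 -0.16  1.24  0.15]
```

View pics/m5.png

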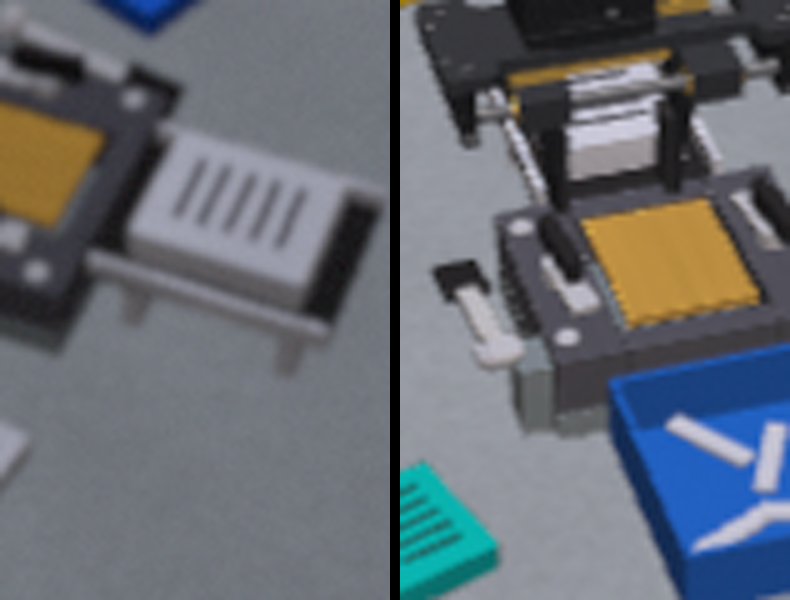

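The cover lies on the tray in the left crop, with top corners at about (178,135), (348,185), (305,280) and (130,222). Black floor shows at both ends and the fingers are clear of it. A quick numeric check of squareness follows.

```bash
python3 - <<'E'
from h import *; import pickle
c=pickle.load(open("c5.pkl","rb"))["scene"]; p=np.load("die3.npy")
m=(np.array([(178,135),(348,185),(305,280),(130,222)])+.5)/5-.5+[260,190]
C=np.array([(-.045,-.055,.083),(-.045,.055,.083),(.045,.055,.083),(.045,-.055,.083)])
f=lambda q:(proj(c,d2w(p,d2w(q,C)))-m).ravel()
s=least_squares(f,[0,.14,0]);print(s.x,f(s.x).round(1))
# wood-free check: slope of the five slots vs die y-axis/x-axis prediction, sub-pixel
g=cv2.cvtColor(c["pixels"],cv2.COLOR_RGB2GRAY).astype(np.float32)
# rectify die-frame plane z=.083: 1 mm/px, y 70..240, x -70..70
ys=np.arange(.07,.24,.0005);xs=np.arange(-.07,.07,.0005);Y,X=np.meshgrid(ys,xs)
u=proj(c,d2w(p,np.c_[X.ravel(),Y.ravel(),0*X.ravel()+.083])).astype(np.float32).reshape(*X.shape,2)
o=cv2.remap(g,u[...,0],u[...,1],cv2.INTER_CUBIC)
L=[]
for x in np.arange(-.02,.021,.004):
    row=o[int((x+.07)/.0005)]; sl=slice(int(.02/.0005),int(.15/.0005)); 
    e=np.where((row>90))[0]; L.append((round(x,3),round(ys[e[0]],4),[round(ys[k],4) for k in range(1,len(row)-1) if row[k]<row[k-1] and row[k]<=row[k+1] and 100>0 and .1<ys[k]<.2 and row[k]<145]))
for l in L: print(l[0],l[2])
E
```

```text
[ 0.00094922  0.15263825 -0.00135535] [ 0.5 -1.5  0.5 -1.3 -0.3  1.1 -0.7  1.4]
-0.02 [np.float64(0.12), np.float64(0.136), np.float64(0.152), np.float64(0.1675), np.float64(0.184)]
-0.016 [np.float64(0.1205), np.float64(0.136), np.float64(0.1525), np.float64(0.1675), np.float64(0.184)]
-0.012 [np.float64(0.1205), np.float64(0.136), np.float64(0.1525), np.float64(0.168), np.float64(0.184)]
-0.008 [np.float64(0.1205), np.float64(0.136), np.float64(0.1525), np.float64(0.168), np.float64(0.1835)]
-0.004 [np.float64(0.1205), np.float64(0.136), np.float64(0.1525), np.float64(0.168), np.float64(0.184)]
0.0 [np.float64(0.1205), np.float64(0.1355), np.float64(0.152), np.float64(0.1685), np.float64(0.184)]
0.004 [np.float64(0.1205), np.float64(0.1355), np.float64(0.152), np.float64(0.1685), np.float64(0.184)]
0.008 [np.float64(0.1205), np.float64(0.1355), np.float64(0.1525), np.float64(0.1685), np.float64(0.1845)]
0.012 [np.float64(0.1205), np.float64(0.1355), np.float64(0.1525), np.float64(0.1685), np.float64(0.1845)]
0.016 [np.float64(0.1205), np.float64(0.136), np.float64(0.1525), np.float64(0.1685), np.float64(0.1845)]
0.02 [np.float64(0.1205), np.float64(0.136), np.float64(0.152), np.float64(0.1685), np.float64(0.1845)]
```

The cover is centred at 152.5 mm along y and square to within 0.01 rad.

```bash
python3 -c "
from bench import r
print(r.close_job())"
```

```text
the job is handed in; nothing more can be done
None
```

The job is handed in: both clamps are open at their stops, the lever is fully down, and the cover lies flat and square on the outfeed tray about 2.5 mm short of centre, with nothing else touched, about 20 s of the 67 s used.

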